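Load the slide-label roll onto the dispenser spindle

TASK

Load the label dispenser on the microscopy bench: take the tall roll of slide labels, lower it over the dispenser's empty upright spindle and let go of it only when it is all but down, so that it is not dropped and ends standing flat on the base plate with the spindle through its core. Leave the low roll where it lies.

Things in the scene. Friction and masses are not known exactly. Their poses are not given: they have to be found in the camera images.
- roll: The tall roll of paper slide labels, to be mounted: a white upright hollow cylinder with a brown cardboard core, 56 mm outside diameter, 36 mm bore right through, 50 mm tall, 50 to 110 g, rigid, standing on end loose on the bench. Origin: centre of its underside, on its axis; z up along the axis.
- low_roll: The low roll, a bystander to be left alone: same paper, core and diameters (56 mm outside, 36 mm bore) but only 20 mm tall, flat on the bench. Origin: centre of its underside; z up.
- stand: Label dispenser, fixed: aluminium base plate, 12 mm thick, x -55 to 105, y -50 to 50 mm in its own frame; upright 14 mm steel spindle with tapered tip, 75 mm above the bench. Origin: spindle axis at bench height; z up. A tear bar, 80 mm along y, 6 mm thick, stands at x = 92 mm, top 38 mm above the bench. A mounted roll has its underside at z = 12 mm and 11 mm play all round the spindle.

How it is judged:
On the way:
1. the tall roll, still gripped, is lowered over the spindle until its underside is within 25 mm of the base plate (horizontal distance between roll and stand below 0.015 m and z of roll in the frame of stand below 0.037 m and contact force between the fingers and roll above 0.5 N), for 0.1 s.
At the end, for the whole second after the job is handed in: The tall roll stands on the dispenser's base plate round the spindle: its axis within 15 mm of the spindle's, its underside no more than 4 mm above the plate, within 10 degrees of upright, at rest and released; the low roll is within 30 mm of where it began (horizontal distance between roll and stand below 0.015 m and z of roll in the frame of stand below 0.016 m and angle between roll's own z axis and vertical below 0.17 rad and linear speed of roll below 0.03 m/s and distance of low_roll from where it was at the start of the episode below 0.03 m); the robot touches nothing.
It fails at once if the low roll is moved more than 30 mm (distance of low_roll from where it was at the start of the episode above 0.03 m).
It also fails if it takes over 48 s, if anything falls off the work surface, if the arm or the gripper's body presses on something with over 40 N, if the wrist force passes 120 N, or if a joint passes its speed limit or range.

ROBOT

A 7-joint arm with a two-finger parallel gripper is mounted at the origin on the work surface. World frame = base frame: x ahead of the robot, y to its left, z up, the work surface at z = 0. Lengths are in m, angles in rad, forces in N, time in s.
With the tool pointing down it reaches from about 0.425 to 1.025 m from the base axis. Payload 9.4 kg.
Tool frame: the origin (TCP) lies on the centre line of the jaws, within the pads' length; the fingertips stand 14 mm ahead of it and the grasp point (between the pads) lies 5 mm behind it (ctrl.tips_ahead is the distance from the TCP to the fingertips, in m); x points along the fingers, y is the direction in which the jaws open and shut, and the axes are right-handed (so a half turn about x gives the same grasp; the last joint's range is limited). The gripper opens to 93 mm and grips with 3 to 60 N. Pads are 15 mm wide; open, the fingers measure 128 mm over their backs; the gripper's body (75 mm by 188 mm) begins 65 mm behind the grasp point.
Start: joints at [1.214, 0.599, -0.003, 1.599, 0.002, 0.943, -0.08], TCP at [0.2, -0.697, 0.233] pointing down, gripper open.
Joint ranges: [-2.57, 2.57], [-0.35, 1.97], [-1.29, 1.29], [0.11, 2.56], [-1.05, 4.19], [0.11, 1.86], [-2.63, 2.63]. Speed limits (rad/s): [2.22, 2.22, 3.01, 3.01, 3.14, 3.14, 3.14].

INTERFACE

Orientations are given as a unit quaternion [x, y, z, w].
In Python, from station import sensors, eyes, job_done, ctrl gives the robot as it stands. The module is installed in compiled form; this text tells all that it offers.
- The arm moves only by the tool play_rows, never from a script. Its argument "increments" is a list of rows, each an object with "offset": the shift along the tool's x, y, z in cm, a list of three; "rotation": the turn, a rotation vector about the tool's x, y, z in rad, a list of three; "jaw": the closure, from 0 (fully open) to 1 (shut). In form: [{"offset": [tx, ty, tz], "rotation": [ax, ay, az], "jaw": jaw}, ...]. A call has exactly 8 rows; each row shifts and turns the commanded pose from where the row before left it, along the tool's axes as they then stand; what a row does not reach is not made up. A row lasts 1/12 s, in which the tool goes at most 41.7 mm and 7.16 degrees, less where a joint would pass 70% of its speed; a pose out of reach is approached as far as the arm can. A call is refused whole if a number of a shift passes 4.17 or a number of a turn 0.125, either way. A call with a gripper value outside its range is refused whole. The fingers move at their own pace and stop on an object; "force" is the grip in N (left out, the last holds). Time passes only in rows, so rows that do not move let the fingers close, or fill a call up. It gives the time, the measured TCP pose, the force and the opening at its end, in the units of the state.
- sensors.state(): the state, without advancing time (a new reading comes with each control period).
- eyes.get_image(name): name is "scene" or "top" or "wrist"; returns the picture (400x640x3 uint8, red, green, blue); there is no depth.
- eyes.camera_model(name): a dict with "fovy" (degrees; the focal length in pixels is half the picture's height over the tangent of half this angle, whatever the lens; pixels are square), "cx", "cy" (the principal point, pixels), "xyz" and "orientation" of the camera in the world. Camera axes: x right, y down, z forward; pixel columns grow to the right and rows downward; lengths in m; the calibration is good to about 2 mm. A picture is of the moment at which its call begins: read the wrist's pose just before it. camera_model takes no time and is no camera call; for the wrist camera it gives the pose at the moment of the call.
- job_done(): hands the job in, once; it reports no verdict.
The state is a dict: "time_s": time; "q": joint angles; "dq": joint speeds; "joint_torque": joint torques, N m; "tcp_pos": TCP position; "tcp_rot": TCP orientation; "contact_force": force on the tool from outside, world axes, zero at the start; "wrist_torque": the same for the moment, N m; "grip_width": finger opening in m.
Only numpy, scipy, OpenCV 4.12 (cv2) and the standard library are available. Lean on these libraries where they do the work, as an engineer would, in place of code of your own. Each camera call takes 0.05 s, during which the arm holds its last target. There are 200 camera calls.

## Working session

There is one attempt and no reset: what is moved stays moved. The work goes in short steps, Python scripts to look and compute and a tool call to move; the robot and the scene stay as the last step left them, time stands still between calls to the robot, and variables do not carry over. Pictures are saved under pics/ and viewed, about 8 in all and at most 12, crops included, and the job is handed in when it is done.

Besides the shell and the picture viewer there is one more tool, called after "Emit:" as a command line: name --argument value ..., lists and objects as JSON in quotes. play_rows: Moves the arm, as the interface text tells. Its arguments: {"type":"object","properties":{"increments":{"type":"array","items":{"type":"object","properties":{"offset":{"type":"array","items":{"type":"number"}},"rotation":{"type":"array","items":{"type":"number"}},"jaw":{"type":"number"}}}},"force":{"type":"number"}},"required":["increments"]}

```bash
mkdir -p pics
cat > h.py <<'E'
import numpy as np, cv2
from scipy.spatial.transform import Rotation as R
from station import sensors, eyes, job_done, ctrl
def snap(n,f):
    m=eyes.camera_model(n); im=eyes.get_image(n); cv2.imwrite('pics/'+f,im[:,:,::-1]); return m,im
def ray(m,u,v):
    f=200/np.tan(np.radians(m['fovy'])/2)
    d=R.from_quat(m['orientation']).apply([(u-m['cx'])/f,(v-m['cy'])/f,1]); return np.array(m['xyz']),d
def atz(m,u,v,z):
    o,d=ray(m,u,v); return o+d*(z-o[2])/d[2]
def proj(m,p):
    f=200/np.tan(np.radians(m['fovy'])/2)
    c=R.from_quat(m['orientation']).inv().apply(np.array(p)-m['xyz']); return f*c[...,0]/c[...,2]+m['cx'],f*c[...,1]/c[...,2]+m['cy']
E
python3 - <<'E'
from h import *
for n in('top','scene'):
    m,_=snap(n,n+'0.png'); print(n,m)
s=sensors.state(); print(s['time_s'],s['tcp_pos'],s['tcp_rot'],s['grip_width'],R.from_quat(s['tcp_rot']).as_matrix().round(3),ctrl.tips_ahead)
E
```

```text
top {'fovy': 43.003932699412914, 'cx': 317.94687144275554, 'cy': 200.0949697076343, 'xyz': array([0.41772732, 0.01493664, 1.08872476]), 'orientation': array([-0.70357846,  0.70846636, -0.04563962,  0.03114135])}
scene {'fovy': 44.536114759636476, 'cx': 312.0538600460384, 'cy': 204.17224452700756, 'xyz': array([1.29392535, 0.3953627 , 0.88807246]), 'orientation': array([ 0.48365261,  0.7856408 , -0.32955769, -0.20060014])}
0.1 [ 0.20008419 -0.69641086  0.23185741] [-0.70008399 -0.09909298  0.70031114 -0.09811879] 0.0928609393876378 [[-0.001  0.276 -0.961]
 [ 0.001 -0.961 -0.276]
 [-1.    -0.001  0.   ]] 0.014
```

View pics/top0.png

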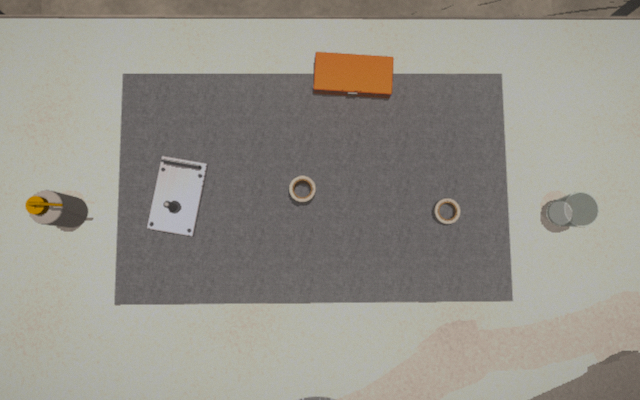

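View pics/scene0.png

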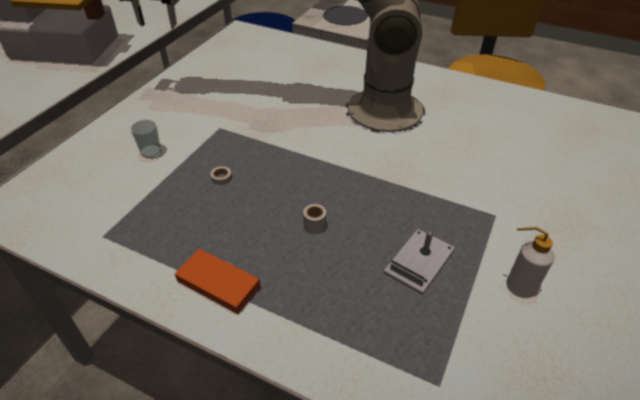

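The top view shows the tall roll at about (302,189), the low roll at (447,211), and the dispenser plate with corners near (162,156), (207,163), (193,236), (148,228). The spindle is near (172,207). In the scene view the tall roll's rim is at (315,212) and the spindle at (428,243).

Run:
```python
from h import *
m=eyes.camera_model('top'); im=cv2.imread('pics/top0.png')
ms=eyes.camera_model('scene')
g=cv2.cvtColor(im,cv2.COLOR_BGR2GRAY)
def blob(x0,y0,x1,y1,t):
    b=(g[y0:y1,x0:x1]>t).astype(np.uint8); cs,_=cv2.findContours(b,cv2.RETR_EXTERNAL,cv2.CHAIN_APPROX_NONE)
    return max(cs,key=cv2.contourArea)+np.array([x0,y0])
for n,bx,z in(('roll',(275,165,330,215),.05),('low',(425,190,470,235),.02)):
    c=blob(*bx,130); (u,v),r=cv2.minEnclosingCircle(c); p=atz(m,u,v,z); print(n,u,v,r,p, 'diam',2*np.linalg.norm(atz(m,u+r,v,z)-p))
c=blob(130,140,225,250,140)
b=cv2.boxPoints(cv2.minAreaRect(c)); P=np.array([atz(m,*q,.012) for q in b])
print(b.round(1).tolist(),P.round(4).tolist(),[np.linalg.norm(P[i]-P[i-1]).round(4) for i in range(4)])
cen=P.mean(0)
# long axis toward +x (bar at top of picture)
e=[P[i]-P[i-1] for i in range(4)]; L=max(e,key=np.linalg.norm); L=L/np.linalg.norm(L); L*=np.sign(L[0])
sp=cen-.025*L; print('axis',L,'yaw',np.arctan2(L[1],L[0]),'spindle',sp)
for z in(.012,.075): print(z,proj(m,[sp[0],sp[1],z]),proj(ms,[sp[0],sp[1],z]))
big=np.hstack([cv2.resize(im[150:242,140:215],None,fx=5,fy=5,interpolation=cv2.INTER_CUBIC),cv2.resize(im[150:242,270:335],None,fx=5,fy=5,interpolation=cv2.INTER_CUBIC)]); cv2.imwrite('pics/c1.png',big)
```

```text
roll 301.8980712890625 188.15048217773438 13.27734088897705 [0.55593647 0.02605819 0.05      ] diam 0.054776251403644755
low 447.3999938964844 210.57142639160156 12.904178619384766 [ 0.51024472 -0.28233955  0.02      ] diam 0.05514577788749349
[[146.3000030517578, 227.5], [161.0, 154.1999969482422], [206.3000030517578, 163.3000030517578], [191.6999969482422, 236.5]] [[0.4792, 0.3545, 0.012], [0.636, 0.3278, 0.012], [0.6158, 0.2307, 0.012], [0.4594, 0.259, 0.012]] [np.float64(0.0976), np.float64(0.159), np.float64(0.0992), np.float64(0.1589)]
axis [ 0.98578364 -0.16801969  0.        ] yaw -0.16882045875259302 spindle [0.52295429 0.29723227 0.012     ]
0.012 (np.float64(174.133156311761), np.float64(206.62833941275716)) (np.float64(425.5023696255329), np.float64(250.94867599153397))
0.075 (np.float64(165.87871586941992), np.float64(203.60697558806578)) (np.float64(429.9997732937025), np.float64(232.7775658844227))
```

View pics/c1.png

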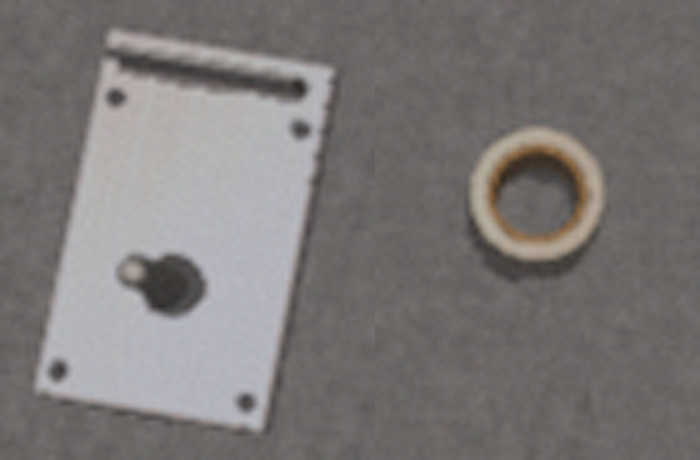

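Measurements agree: plate 159 x 98 mm, roll diameter 55 mm, and the spindle tip predicted within 1 px. The spindle is at about (0.523, 0.297) and the roll at (0.556, 0.026). I'll keep the orientation fixed and move above the roll.

Emit:
play_rows --increments '[{"offset": [0,-1.5,-1.4],"rotation": [0,0,0],"jaw": 0},{"offset": [0,-2.5,-2.3],"rotation": [0,0,0],"jaw": 0},{"offset": [0,-2.5,-2.3],"rotation": [0,0,0],"jaw": 0},{"offset": [0,-2.5,-2.3],"rotation": [0,0,0],"jaw": 0},{"offset": [0,-2.5,-2.3],"rotation": [0,0,0],"jaw": 0},{"offset": [0,-2.5,-2.3],"rotation": [0,0,0],"jaw": 0},{"offset": [0,-2.5,-2.3],"rotation": [0,0,0],"jaw": 0},{"offset": [0,-2.5,-2.3],"rotation": [0,0,0],"jaw": 0}]'

```text
time_s: 0.77
tcp_pos: [0.3162, -0.4642, 0.2324]
tcp_rot: [-0.7, -0.099, 0.7, -0.098]
contact_force: [-0.2, -0.4, -0.7]
grip_width: 0.093
```

Emit:
play_rows --increments '[{"offset": [0,-2.5,-2.3],"rotation": [0,0,0],"jaw": 0},{"offset": [0,-2.5,-2.3],"rotation": [0,0,0],"jaw": 0},{"offset": [0,-2.5,-2.3],"rotation": [0,0,0],"jaw": 0},{"offset": [0,-2.5,-2.3],"rotation": [0,0,0],"jaw": 0},{"offset": [0,-2.5,-2.3],"rotation": [0,0,0],"jaw": 0},{"offset": [0,-2.5,-2.3],"rotation": [0,0,0],"jaw": 0},{"offset": [0,-2.5,-2.3],"rotation": [0,0,0],"jaw": 0},{"offset": [0,-2.5,-2.3],"rotation": [0,0,0],"jaw": 0}]'

```text
time_s: 1.43
tcp_pos: [0.4378, -0.2212, 0.2325]
tcp_rot: [-0.7, -0.099, 0.7, -0.099]
contact_force: [0.8, 0.0, -0.5]
grip_width: 0.0926
```

Emit:
play_rows --increments '[{"offset": [0,-2.5,-2.3],"rotation": [0,0,0],"jaw": 0},{"offset": [0,-2.5,-2.3],"rotation": [0,0,0],"jaw": 0},{"offset": [0,-2.5,-2.3],"rotation": [0,0,0],"jaw": 0},{"offset": [0,-2.5,-2.3],"rotation": [0,0,0],"jaw": 0},{"offset": [0,-2.5,-1.7],"rotation": [0,0,0],"jaw": 0},{"offset": [0,-2.5,-1.5],"rotation": [0,0,0],"jaw": 0},{"offset": [0,-1.5,-0.5],"rotation": [0,0,0],"jaw": 0},{"offset": [0,0,0],"rotation": [0,0,0],"jaw": 0}]'

```text
time_s: 2.1
tcp_pos: [0.5163, -0.0244, 0.2323]
tcp_rot: [-0.7, -0.101, 0.7, -0.1]
contact_force: [-0.9, 0.3, 0.8]
grip_width: 0.0927
```

Run:
```python
from h import *
m,_=snap('wrist','w1.png'); s=sensors.state(); M=R.from_quat(s['tcp_rot']).as_matrix()
print(s['time_s'],s['tcp_pos'],M.round(3),s['q'],m['xyz'],proj(m,np.array([[.556,.026,.05],[.556,.026,0]])))
print('d tool cm',M.T@(np.array([.556,.026,s['tcp_pos'][2]])-s['tcp_pos'])*100)
```

```text
2.15 [ 0.51589431 -0.02682653  0.23232003] [[-0.001  0.28  -0.96 ]
 [ 0.    -0.96  -0.28 ]
 [-1.    -0.001  0.001]] [ 0.02369603  0.35424001 -0.10766635  2.0674156   0.05571737  0.72322022
 -1.40650025] [ 0.58758194 -0.00339674  0.38561986] (array([280.27135142, 285.35200088]), array([129.08047754, 125.9502701 ]))
d tool cm [-6.79597917e-04 -3.95027169e+00 -5.32789244e+00]
```

View pics/w1.png

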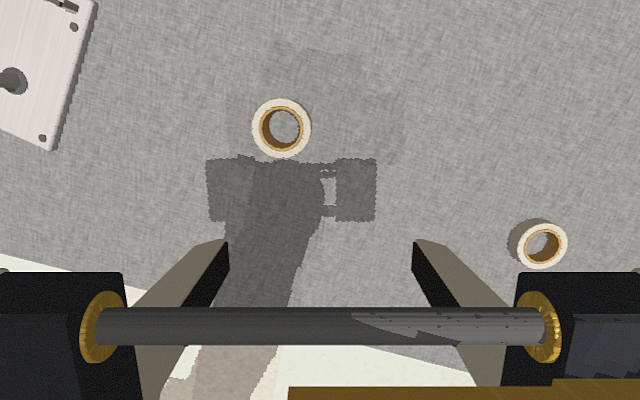

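The wrist view shows the tall roll's rim at (281,129), against a predicted (280,129). That confirms the position. I'll move over it, then descend.

Emit:
play_rows --increments '[{"offset": [1,-1.0,-1.3],"rotation": [0,0,0],"jaw": 0},{"offset": [2,-1.0,-1.4],"rotation": [0,0,0],"jaw": 0},{"offset": [2,-1.0,-1.3],"rotation": [0,0,0],"jaw": 0},{"offset": [2,-0.95,-1.3],"rotation": [0,0,0],"jaw": 0},{"offset": [2,0,0],"rotation": [0,0,0],"jaw": 0},{"offset": [1,0,0],"rotation": [0,0,0],"jaw": 0},{"offset": [0,0,0],"rotation": [0,0,0],"jaw": 0},{"offset": [0,0,0],"rotation": [0,0,0],"jaw": 0}]'

```text
time_s: 2.82
tcp_pos: [0.5554, 0.0225, 0.1325]
tcp_rot: [-0.7, -0.098, 0.701, -0.098]
contact_force: [0.0, -0.1, 0.9]
grip_width: 0.0928
```

Run:
```python
from h import *
s=sensors.state(); M=R.from_quat(s['tcp_rot']).as_matrix()
print(s['tcp_pos'],s['q'],s['contact_force'])
print('d tool cm',M.T@(np.array([.556,.026,.03])-s['tcp_pos'])*100)
```

```text
[0.55543325 0.0225042  0.13251333] [-0.08066443  0.53703747 -0.0889527   2.07285633  0.0900858   0.53682009
 -1.52733802] [ 0.04723865 -0.14178705  0.85550378]
d tool cm [10.25095306 -0.32431893 -0.16741737]
```

Emit:
play_rows --increments '[{"offset": [1,-0.3,-0.15],"rotation": [0,0,0],"jaw": 0},{"offset": [2,0,0],"rotation": [0,0,0],"jaw": 0},{"offset": [2,0,0],"rotation": [0,0,0],"jaw": 0},{"offset": [2,0,0],"rotation": [0,0,0],"jaw": 0},{"offset": [2,0,0],"rotation": [0,0,0],"jaw": 0},{"offset": [1.2,0,0],"rotation": [0,0,0],"jaw": 0},{"offset": [0,0,0],"rotation": [0,0,0],"jaw": 0},{"offset": [0,0,0],"rotation": [0,0,0],"jaw": 0}]'

```text
time_s: 3.48
tcp_pos: [0.5566, 0.0272, 0.0307]
tcp_rot: [-0.7, -0.098, 0.7, -0.099]
contact_force: [0.8, -0.1, 0.6]
grip_width: 0.0926
```

Emit:
play_rows --increments '[{"offset": [0,0,0],"rotation": [0,0,0],"jaw": 0.15},{"offset": [0,0,0],"rotation": [0,0,0],"jaw": 0.3},{"offset": [0,0,0],"rotation": [0,0,0],"jaw": 0.5},{"offset": [0,0,0],"rotation": [0,0,0],"jaw": 0.7},{"offset": [0,0,0],"rotation": [0,0,0],"jaw": 1},{"offset": [0,0,0],"rotation": [0,0,0],"jaw": 1},{"offset": [0,0,0],"rotation": [0,0,0],"jaw": 1},{"offset": [0,0,0],"rotation": [0,0,0],"jaw": 1}]' --force 15

```text
time_s: 4.15
tcp_pos: [0.5568, 0.0272, 0.0309]
tcp_rot: [0.7, 0.098, -0.7, 0.099]
contact_force: [-1.2, -0.5, 6.2]
grip_width: 0.057
```

Run:
```python
from h import *
s=sensors.state(); M=R.from_quat(s['tcp_rot']).as_matrix()
print(s['tcp_pos'],s['q'],s['contact_force'],s['grip_width'])
print('d tool cm',M.T@(np.array([.5225,.297,.18])-s['tcp_pos'])*100)
```

```text
[0.5567745  0.02716506 0.0309233 ] [-0.11182202  0.70278463 -0.05716446  2.12314601  0.11881726  0.31811452
 -1.55950571] [-1.18141249 -0.49428102  6.17816698] 0.05696208009411406
d tool cm [-14.91133896 -26.87829451  -4.15983877]
```

Gripped at 57 mm. I'll lift and move toward the spindle.

Emit:
play_rows --increments '[{"offset": [-1,0,0],"rotation": [0,0,0],"jaw": 1},{"offset": [-2,0,0],"rotation": [0,0,0],"jaw": 1},{"offset": [-2.5,0,0],"rotation": [0,0,0],"jaw": 1},{"offset": [-2.5,0,0],"rotation": [0,0,0],"jaw": 1},{"offset": [-2.5,-0.5,0],"rotation": [0,0,0],"jaw": 1},{"offset": [-1.5,-1.0,0],"rotation": [0,0,0],"jaw": 1},{"offset": [0,-1.5,0],"rotation": [0,0,0],"jaw": 1},{"offset": [0,-1.5,-0.5],"rotation": [0,0,0],"jaw": 1}]'

```text
time_s: 4.82
tcp_pos: [0.5485, 0.0717, 0.1524]
tcp_rot: [0.701, 0.098, -0.7, 0.098]
contact_force: [-0.1, 0.2, -0.5]
grip_width: 0.0564
```

Emit:
play_rows --increments '[{"offset": [0,-2,-0.5],"rotation": [0,0,0],"jaw": 1},{"offset": [0,-2,-0.5],"rotation": [0,0,0],"jaw": 1},{"offset": [0,-2,-0.5],"rotation": [0,0,0],"jaw": 1},{"offset": [0,-2,-0.5],"rotation": [0,0,0],"jaw": 1},{"offset": [0,-2,-0.5],"rotation": [0,0,0],"jaw": 1},{"offset": [0,-2,-0.5],"rotation": [0,0,0],"jaw": 1},{"offset": [0,-2,0],"rotation": [0,0,0],"jaw": 1},{"offset": [0,-1,0],"rotation": [0,0,0],"jaw": 1}]'

```text
time_s: 5.48
tcp_pos: [0.5354, 0.2271, 0.1509]
tcp_rot: [-0.7, -0.1, 0.7, -0.099]
contact_force: [-0.1, 0.3, -1.4]
grip_width: 0.0569
```

Run:
```python
from h import *
mw,w=snap('wrist','w2.png'); mt,t=snap('scene','s2.png')
s=sensors.state(); M=R.from_quat(s['tcp_rot']).as_matrix()
print(s['time_s'],s['tcp_pos'],s['q'],s['contact_force'],s['grip_width'])
print('d tool cm',M.T@(np.array([.5225,.297,.15])-s['tcp_pos'])*100)
print('spindle tip pred wrist',proj(mw,np.array([[.5225,.297,.075],[.5225,.297,.012]])),'scene',proj(mt,np.array([[.5225,.297,.075],[.5225,.297,.012]])))
b=cv2.resize(t[130:280,330:510],None,fx=2.67,fy=2.67); b=b[:400]
cv2.imwrite('pics/c2.png',np.hstack([w[:,100:420],b])[:,:,::-1])
```

```text
5.5833 [0.53548235 0.22617063 0.15080446] [-0.44671141  0.53331841 -0.0723045   2.0047021   0.06324227  0.60577497
 -1.84874484] [-0.51058553  0.6765473   0.14750812] 0.05683601728963461
d tool cm [ 0.08521911 -7.1635991  -0.73175308]
spindle tip pred wrist (array([215.61463865, 236.76006311]), array([207.77061023, 186.84121225])) scene (array([429.95963157, 425.46522883]), array([232.60777048, 250.77968371]))
```

View pics/c2.png

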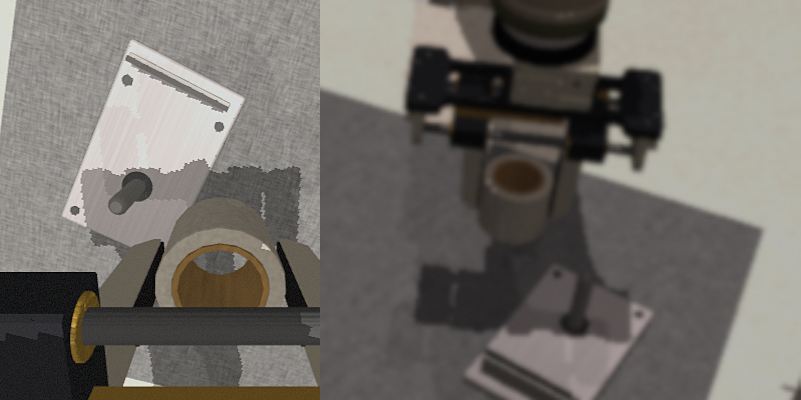

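In the wrist view the spindle tip is at (216,208) and its base at (237,187), both within 1 px of prediction. The roll hangs upright in the jaws. I'll move above the spindle.

Emit:
play_rows --increments '[{"offset": [0,-1,-0.2],"rotation": [0,0,0],"jaw": 1},{"offset": [0,-1.5,-0.2],"rotation": [0,0,0],"jaw": 1},{"offset": [0,-1.5,-0.2],"rotation": [0,0,0],"jaw": 1},{"offset": [0,-1.5,-0.1],"rotation": [0,0,0],"jaw": 1},{"offset": [0,-1.1,0],"rotation": [0,0,0],"jaw": 1},{"offset": [0,-0.5,0],"rotation": [0,0,0],"jaw": 1},{"offset": [0,0,0],"rotation": [0,0,0],"jaw": 1},{"offset": [0,0,0],"rotation": [0,0,0],"jaw": 1}]'

```text
time_s: 6.25
tcp_pos: [0.5236, 0.2937, 0.1506]
tcp_rot: [-0.7, -0.098, 0.7, -0.099]
contact_force: [-0.4, -0.2, -0.7]
grip_width: 0.0567
```

Run:
```python
from h import *
mw,w=snap('wrist','w3.png')
s=sensors.state(); M=R.from_quat(s['tcp_rot']).as_matrix()
print(s['time_s'],s['tcp_pos'],s['contact_force'])
print('d tool cm',M.T@(np.array([.5225,.297,.0445])-s['tcp_pos'])*100)
c=np.array(s['tcp_pos'])+[0,0,.019]
a=np.linspace(0,2*np.pi,60)
for r,col in((.028,(255,0,0)),(.018,(0,255,0))):
    u,v=proj(mw,c+r*np.c_[np.cos(a),np.sin(a),0*a]); cv2.polylines(w,[np.int32(np.c_[u,v])],True,col,1)
cv2.imwrite('pics/c3.png',w[:,:,::-1])
```

```text
6.3 [0.52378336 0.29331364 0.15056996] [ 0.24097401 -0.08543688  0.28769069]
d tool cm [10.60668558 -0.39822389  0.01919855]
```

View pics/c3.png

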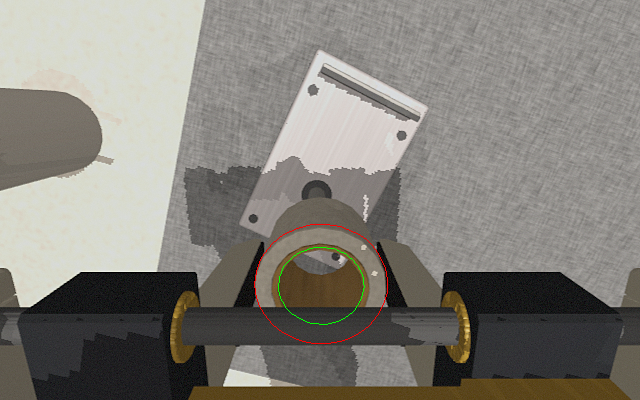

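The predicted rim circles sit on the roll's rim at about (321,285), so the roll is centred on the TCP. I'll lower it slowly, still gripped.

Emit:
play_rows --increments '[{"offset": [0,-0.4,0],"rotation": [0,0,0],"jaw": 1},{"offset": [1,0,0],"rotation": [0,0,0],"jaw": 1},{"offset": [1.5,0,0],"rotation": [0,0,0],"jaw": 1},{"offset": [1.5,0,0],"rotation": [0,0,0],"jaw": 1},{"offset": [1.5,0,0],"rotation": [0,0,0],"jaw": 1},{"offset": [1.0,0,0],"rotation": [0,0,0],"jaw": 1},{"offset": [0.5,0,0],"rotation": [0,0,0],"jaw": 1},{"offset": [0,0,0],"rotation": [0,0,0],"jaw": 1}]'

```text
time_s: 6.97
tcp_pos: [0.5219, 0.2979, 0.0792]
tcp_rot: [-0.7, -0.098, 0.701, -0.099]
contact_force: [-0.6, 0.2, -0.2]
grip_width: 0.0569
```

Emit:
play_rows --increments '[{"offset": [0.8,0,0],"rotation": [0,0,0],"jaw": 1},{"offset": [0.8,0,0],"rotation": [0,0,0],"jaw": 1},{"offset": [0.6,0,0],"rotation": [0,0,0],"jaw": 1},{"offset": [0.5,0,0],"rotation": [0,0,0],"jaw": 1},{"offset": [0.3,0,0],"rotation": [0,0,0],"jaw": 1},{"offset": [0,0,0],"rotation": [0,0,0],"jaw": 1},{"offset": [0,0,0],"rotation": [0,0,0],"jaw": 1},{"offset": [0,0,0],"rotation": [0,0,0],"jaw": 1}]'

```text
time_s: 7.63
tcp_pos: [0.5225, 0.2985, 0.0508]
tcp_rot: [0.7, 0.099, -0.7, 0.099]
contact_force: [-0.3, -0.2, 0.3]
grip_width: 0.0568
```

Emit:
play_rows --increments '[{"offset": [0.2,0,0],"rotation": [0,0,0],"jaw": 1},{"offset": [0.2,0,0],"rotation": [0,0,0],"jaw": 1},{"offset": [0.2,0,0],"rotation": [0,0,0],"jaw": 1},{"offset": [0.1,0,0],"rotation": [0,0,0],"jaw": 1},{"offset": [0,0,0],"rotation": [0,0,0],"jaw": 1},{"offset": [0,0,0],"rotation": [0,0,0],"jaw": 1},{"offset": [0,0,0],"rotation": [0,0,0],"jaw": 1},{"offset": [0,0,0],"rotation": [0,0,0],"jaw": 1}]'

```text
time_s: 8.3
tcp_pos: [0.5224, 0.2984, 0.0436]
tcp_rot: [0.7, 0.099, -0.7, 0.099]
contact_force: [-0.3, 0.1, -0.8]
grip_width: 0.0568
```

Run:
```python
from h import *
s=sensors.state(); print(s['time_s'],s['tcp_pos'],s['contact_force'],s['grip_width'])
t=eyes.get_image('scene'); cv2.imwrite('pics/c4.png',cv2.resize(t[170:300,350:510],None,fx=4,fy=4,interpolation=cv2.INTER_CUBIC)[:,:,::-1])
```

```text
8.3 [0.52240385 0.29840385 0.04363487] [-0.3184005   0.12764822 -0.81743332] 0.05678646763231535
```

View pics/c4.png

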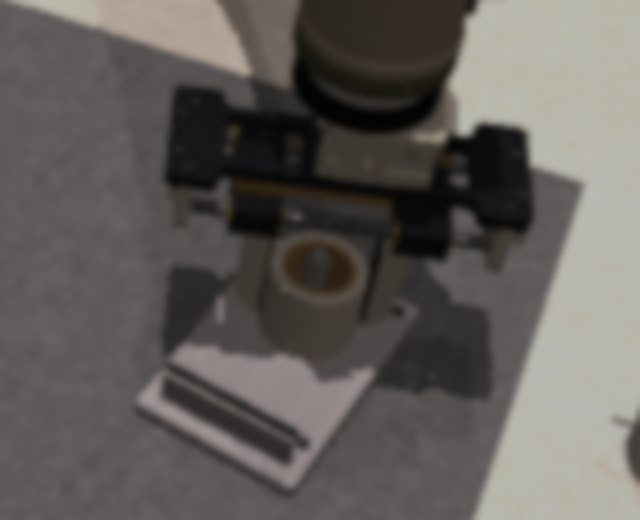

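The spindle shows inside the core at about (318,265) in the crop, and the roll's foot is at the plate. I'll nudge down in small steps to feel for contact.

Emit:
play_rows --increments '[{"offset": [0.1,0,0],"rotation": [0,0,0],"jaw": 1},{"offset": [0,0,0],"rotation": [0,0,0],"jaw": 1},{"offset": [0,0,0],"rotation": [0,0,0],"jaw": 1},{"offset": [0,0,0],"rotation": [0,0,0],"jaw": 1},{"offset": [0,0,0],"rotation": [0,0,0],"jaw": 1},{"offset": [0,0,0],"rotation": [0,0,0],"jaw": 1},{"offset": [0,0,0],"rotation": [0,0,0],"jaw": 1},{"offset": [0,0,0],"rotation": [0,0,0],"jaw": 1}]'

```text
time_s: 9.02
tcp_pos: [0.5225, 0.2985, 0.0429]
tcp_rot: [0.7, 0.099, -0.7, 0.099]
contact_force: [-1.6, -0.5, 5.5]
grip_width: 0.0568
```

There is now 5.5 N upward, so the roll is seated. Release, then retreat straight up.

Emit:
play_rows --increments '[{"offset": [0,0,0],"rotation": [0,0,0],"jaw": 0.3},{"offset": [0,0,0],"rotation": [0,0,0],"jaw": 0.2},{"offset": [0,0,0],"rotation": [0,0,0],"jaw": 0.1},{"offset": [0,0,0],"rotation": [0,0,0],"jaw": 0},{"offset": [0,0,0],"rotation": [0,0,0],"jaw": 0},{"offset": [0,0,0],"rotation": [0,0,0],"jaw": 0},{"offset": [0,0,0],"rotation": [0,0,0],"jaw": 0},{"offset": [0,0,0],"rotation": [0,0,0],"jaw": 0}]'

```text
time_s: 9.68
tcp_pos: [0.5224, 0.2984, 0.0425]
tcp_rot: [-0.7, -0.099, 0.7, -0.099]
contact_force: [-0.7, -0.2, -0.4]
grip_width: 0.0929
```

Emit:
play_rows --increments '[{"offset": [-1,0,0],"rotation": [0,0,0],"jaw": 0},{"offset": [-2,0,0],"rotation": [0,0,0],"jaw": 0},{"offset": [-2,0,0],"rotation": [0,0,0],"jaw": 0},{"offset": [-2,0,0],"rotation": [0,0,0],"jaw": 0},{"offset": [-2.5,0,0],"rotation": [0,0,0],"jaw": 0},{"offset": [-2.5,0,0],"rotation": [0,0,0],"jaw": 0},{"offset": [-1,0,0],"rotation": [0,0,0],"jaw": 0},{"offset": [0,0,0],"rotation": [0,0,0],"jaw": 0}]'

```text
time_s: 10.35
tcp_pos: [0.5235, 0.299, 0.1756]
tcp_rot: [0.702, 0.099, -0.699, 0.098]
contact_force: [0.1, 0.1, -0.4]
grip_width: 0.0928
```

Run:
```python
from h import *
s=sensors.state(); print(s['time_s'],s['tcp_pos'],s['contact_force'],s['grip_width'])
m=eyes.camera_model('scene');t=eyes.get_image('scene')
a=np.linspace(0,2*np.pi,60)
u,v=proj(m,np.array([.5225,.2975,.062])+.028*np.c_[np.cos(a),np.sin(a),0*a])
print(proj(m,np.array([.5102,-.2823,.02])),u.mean(),v.mean())
b=cv2.resize(t[170:300,350:510],None,fx=4,fy=4,interpolation=cv2.INTER_CUBIC)
cv2.polylines(b,[np.int32(np.c_[(u-350)*4,(v-170)*4])],True,(255,0,0),1)
cv2.imwrite('pics/c5.png',np.hstack([b,np.pad(t[130:230,160:300],((0,420),(0,0),(0,0)))])[:,:,::-1])
```

```text
10.35 [0.52352469 0.29901573 0.17562498] [ 0.10817061  0.12170679 -0.43871302] 0.09283820414543006
(np.float64(220.88803056132545), np.float64(171.96115570412906)) 429.1739791366789 236.77557228331187
```

View pics/c5.png

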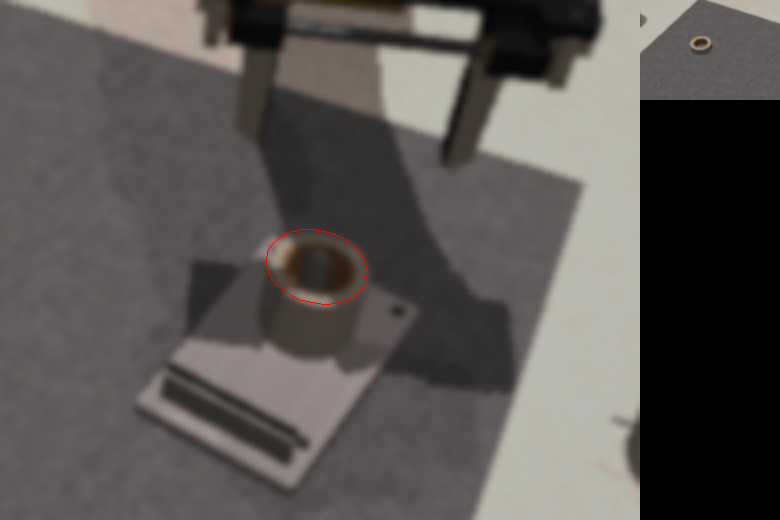

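The rim matches the predicted mounted position within about 1 px and the spindle is inside the core. The low roll is still at (220,173), against a predicted (221,172), and the gripper is well clear.

```bash
python3 -c "
from h import *
print(job_done())"
```

```text
the job is handed in; nothing more can be done
None
```

The tall roll is mounted on the dispenser spindle, and I handed the job in at about 10.4 s. I gripped it from outside at 15 N and lowered it over the spindle still gripped. I released it only after feeling it seat on the plate (5.5 N upward), then withdrew straight up.

- **Tall roll:** in the last scene picture its rim lies within about 1 px of where a seated roll should be. It stands upright with the spindle inside its core.
- **Low roll:** it has not moved; it was seen at (220,173) against a predicted (221,172).
- **Gripper:** it is open and well clear, with about 0.4 N of force reading, which is noise level.

No check failed or disagreed. `job_done` reports no verdict, so I can't confirm how it was judged.

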